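Rehang the sprung-pin flap on the refilled sweet bin

TASK

The flap hangs on the nearly empty blue sweet bin, but the refilled bin beside it has none: move it over. Squeeze the flap's two grip tabs together to draw its sprung hinge pin, slide the fixed stub out of its hole and lift the flap off; then lower it gently into the seats of the full bin's hinge bracket, slide the stub fully home and let the pin spring all the way out into its hole, so that the flap hangs there by itself. Never force the flap against the bins or brackets, and leave the jar, the can and the carton where they are.

Things in the scene. Friction and masses are not known exactly. Their poses are not given: they have to be found in the camera images.
- bin_a: Nearly empty blue bin on which the flap hangs at the start; fixed, 150 deep (x) x 200 wide (y) x 140 mm high. Origin: centre of its underside. Its +x is its open front, facing away from the robot; y runs along the hinge. A steel hinge bracket sits on its front rail; all points on it have the bin's axes.
- bin_b: Blue bin full of packets, without a flap; fixed; same size, axes and bracket as bin_a.
- bin_a_hinge (a point): On bin_a's hinge axis (along y), midway between the bracket's two ears, 95 mm before (+x) and 130 mm above the bin's origin. Behind it at x -21 mm is the bracket's back plate, its top and the bin's rail 6 mm above the axis. The bin's back wall is the highest part, 10 mm above the axis.
- bin_b_hinge (a point): The same point on bin_b. But bin_b's bracket is bolted through upright slots and really sits up to 10 mm higher or lower than this point and the two ear points say (not measured; otherwise true, and firm), so its seats must be found by feel.
- bin_b_stub_ear (a point): On bin_b's hinge axis at the inner face of the +y ear (hinge point y +95 mm): a 5 mm steel plate, 36 x 40 mm, top 25 mm above the axis, with an 11 mm hole for the stub. Before it, y +79 to +95, a U-shaped seat open on top carries the flap's 12 mm rod: 14 mm wide, bottom 6 mm below the axis, mouth flared to 25 mm wide at 9 mm above the axis.
- bin_b_pin_ear (a point): The same on the -y ear (inner face at hinge point y -95 mm), with a 10 mm hole for the sprung pin; its U seat spans y -95 to -75 mm. bin_a's ears and seats are alike.
- flap: Loose aluminium flap on a steel hinge rod, 0.15 to 0.34 kg. Origin: on the rod's axis, at the hinge point when home; axes as the bin's (y along the rod, z up). Rod 12 mm thick, y -84.5 to +94.5 mm. Panel 5 mm thick hangs below it to z -90, y -62 to +76 mm; mass centre near y +7. Keep fingertips 8 mm or more above the axis, to clear the rod.
- flap_shoulder (a point): Centre of the rod's +y end face, y +94.5 mm of the flap. A fixed 8 mm stub with a round end juts 5.5 mm beyond it. Home: face against the +y ear, stub in its hole. With the pin drawn the flap must be slid 6 to 9 mm to -y before it can go up; it is lowered into the seats with that offset and then slid to +y until this face meets the ear.
- fixed_tab (a point): Outer (+y) face of the fixed grip tab, an upright steel plate on the rod, 22 (x) x 5 (y) mm, top 45 mm above the axis. Point at y +31, z +30 mm of the flap.
- pin_tab (a point): Outer (-y) face of the like tab that moves with the sprung pin; point at z +30 mm of the flap, y -31 mm with the pin out, -16 mm fully drawn. Fingers closing evenly should be centred on flap y +7.5 mm (middle of the drawn tabs), so as not to push the flap along.
- pin_tip (a point): Outer end of the sprung pin (6 mm thick, round end) on the rod's axis: flap y -100.5 mm when out, 5.5 mm into the -y ear; -85.5 mm when drawn.
- flap_pin (a joint): Travel of the sprung pin in m: 0 = fully out, 0.015 = fully drawn (stop), moving with its tab to the flap's +y. The spring pushes it out with 5 N at 0, 9.6 N at 0.015. Squeezing the tabs with about 25 N draws it to the stop and holds the flap.
- jar: Bystander: amber glass jar, 72 mm wide, 100 mm high. Origin: centre of its underside.
- can: Bystander: can, 66 mm wide, 90 mm high. Origin: centre of its underside.
- carton: Bystander: cardboard carton 70 x 110 x 45 mm. Origin: centre of its underside.
Things that resemble listed ones, but are neither listed nor needed, are in the scene too. Of the things like the flap, leave any that is red; of the rest the smaller one is meant.

How it is judged:
By the outcome, as a careful person would: the job done as asked, in the order asked, and still so for the second after the job is handed in, with the robot touching nothing.
It also fails if it takes over 48 s, if anything falls off the work surface, if the arm or the gripper's body presses on something with over 40 N, if the wrist force passes 120 N, or if a joint passes its speed limit or range.

ROBOT

A 6-joint arm with a two-finger parallel gripper is mounted at the origin on the work surface. World frame = base frame: x ahead of the robot, y to its left, z up, the work surface at z = 0. Lengths are in mm, angles in rad, forces in N, time in s.
With the tool pointing down it reaches from about 300 to 775 mm from the base axis. Payload 14.6 kg.
Tool frame: the origin (TCP) lies between the finger pads; the fingertips stand 22 mm ahead of it and the grasp point (between the pads) lies 3 mm ahead of it (manip.tcp_to_tips is the distance from the TCP to the fingertips, in mm); y points along the fingers, z is the direction in which the jaws open and shut, and the axes are right-handed (so a half turn about y gives the same grasp; the last joint's range is limited). The gripper opens to 94 mm and grips with 3 to 60 N. Pads are 16 mm wide; open, the fingers measure 119 mm over their backs; the gripper's body (75 mm by 177 mm) begins 78 mm behind the grasp point.
Start: joints at [-1.236, 0.3, 1.521, -0, 1.321, -0.067], TCP at [215.084, -506.19, 227.446] pointing down, gripper open.
Joint ranges: [-3.03, 3.03], [-0.79, 2.21], [0.23, 2.52], [-1.04, 4.18], [0, 3.07], [-2.55, 2.55]. Speed limits (rad/s): [2.22, 2.22, 2.57, 3.14, 3.14, 3.14].

INTERFACE

Orientations are given as [roll, pitch, yaw] about the fixed x, y, z axes, in that order (R = Rz(yaw) Ry(pitch) Rx(roll)).
In Python, from cell import manip gives the robot as it stands.
- The arm moves only by the shell command python3 -m jog 'ROWS' [OPENING] [FORCE]. ROWS is JSON, one flat list of numbers, 6 for each row, row after row: the shift along the tool's x, y, z in mm, then the turn, a rotation vector about the tool's x, y, z in degrees. A call has 1 to 10 rows; each row is the pose to reach, as a shift and turn from the pose commanded when the call began, along the tool's axes at that moment; what a row does not reach only later rows make up. A row lasts 1/12 s, in which the tool goes at most 41.7 mm and 7.16 degrees, less where a joint would pass 70% of its speed; a pose out of reach is approached as far as the arm can. A call with a gripper value outside its range is refused whole. OPENING is the finger opening in mm, from 0 to 94, set as the call begins (- or left out, the last holds). The fingers move at their own pace and stop on an object; FORCE is the grip in N (left out, the last holds). Time passes only in rows, so rows that repeat a pose let the fingers close. It gives the time, the measured TCP pose, the force and the opening at its end, in the units of the state.
- manip.read_state(): the state, without advancing time (a new reading comes with each control period).
- manip.camera(name): name is "scene" or "top" or "wrist"; returns a dict with "img" (384x512x3 uint8, red, green, blue), "intrinsics" (3x3 intrinsics, pixels), "origin" and "orientation" of the camera in the world. Camera axes: x right, y down, z forward; pixel columns grow to the right and rows downward; lengths in mm; the calibration is good to about 2 mm. A picture is of the moment at which its call begins. There is no depth.
- manip.sign_off(): hands the job in, once; it reports no verdict.
Trained networks look in a picture, given as the dict that the camera call returned (one of the last four; its "shot" number tells which), for a name from the list of things; names that differ only in an ending like _2 or _b are one class to them, and where a whole thing is asked for, a point or a joint stands for the part that bears it (a point fixed in the world has none). Each returns a list of dicts, best first, with "score" (0 to 1); they miss things now and then, are a little off and sometimes report something else, mostly with a low value. They report only what shows in the picture. A call takes as long as a camera call. They do not tell look-alikes from the thing itself.
- manip.masks_of(thing, picture): "pixels" (384x512 bool, what is visible of it) and "xy" ([column, row] in pixels, amid what is visible of it).
- manip.tip_of(thing, picture): "xy" ([column, row] in pixels: a listed point, or the origin of a listed thing).
The state is a dict: "clock": time; "joints": joint angles; "qd": joint speeds; "effort": joint torques, N m; "eef_pos": TCP position; "eef_rot": TCP orientation; "wrist_force": force on the tool from outside, world axes, zero at the start; "moment": the same for the moment, N m; "finger_gap": finger opening in mm.
Only numpy, scipy, OpenCV 4.12 (cv2) and the standard library are available. Lean on these libraries where they do the work, as an engineer would, in place of code of your own. Each camera call takes 0.05 s, during which the arm holds its last target.

## Working session

There is one attempt and no reset: what is moved stays moved. The work goes in short steps, Python scripts to look and compute and a shell command to move; the robot and the scene stay as the last step left them, time stands still between calls to the robot, and variables do not carry over. Pictures are saved under pics/ and viewed, and the job is handed in when it is done.

```bash
ls; mkdir -p pics
python3 - <<'E'
from cell import manip
import cv2
s=manip.read_state();print(s)
for n in ("scene","top","wrist"):
    c=manip.camera(n);print(n,c["shot"],c["intrinsics"],c["origin"],c["orientation"])
    cv2.imwrite(f"pics/{n}0.png",c["img"][:,:,::-1])
E
```

```text
pics
{'clock': 0.0, 'joints': array([-1.23560028e+00,  3.00439912e-01,  1.52157300e+00, -3.50195704e-05,
        1.32069578e+00, -6.66276306e-02]), 'qd': array([-0.00227056,  0.00042269, -0.00092458,  0.00176036,  0.00059719,
        0.00039999]), 'effort': array([-2.36670840e-04, -5.31808877e+01, -3.52735412e+01,  7.08030956e-02,
        2.44483317e-02, -9.98908945e-05]), 'eef_pos': array([ 215.00189751, -505.98085687,  226.90684042]), 'eef_rot': array([-1.57191215e+00,  4.04592887e-05, -2.73976032e+00]), 'wrist_force': array([ 1.04236089,  0.11915747, -0.05812008]), 'moment': array([ 0.00023069, -0.00986294,  0.01333857]), 'finger_gap': 94.0907630285135}
scene 1 [[354.94954821   0.         254.93363812]
 [  0.         354.94954821 199.89789892]
 [  0.           0.           1.        ]] [ 987.0384355  -253.40991745  927.80161316] [-2.57147204e+00  1.03476565e-03  1.16502041e+00]
top 2 [[433.24633423   0.         254.44176491]
 [  0.         433.24633423 190.58948018]
 [  0.           0.           1.        ]] [ 388.51691665  -39.65149765 1537.05451255] [-3.08419691e+00 -2.12446234e-03 -1.58526386e+00]
wrist 3 [[267.19408295   0.         255.64834726]
 [  0.         267.19408295 193.74925941]
 [  0.           0.           1.        ]] [ 292.33205464 -472.22307846  384.32409033] [ 2.84928083e+00  4.23663015e-04 -1.16807645e+00]
```

View pics/scene0.png

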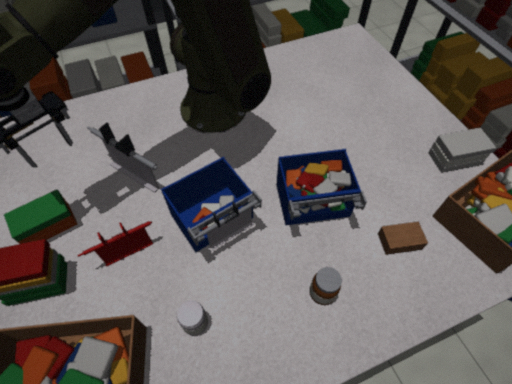

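View pics/top0.png

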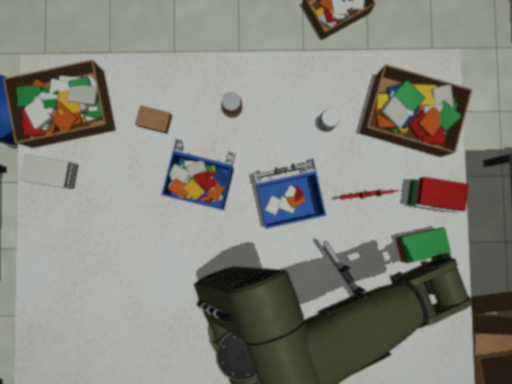

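View pics/wrist0.png

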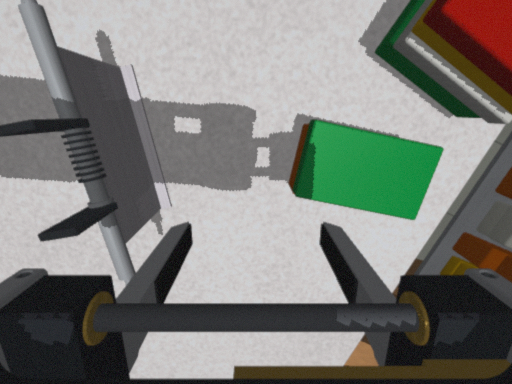

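Candidates like the flap, in the scene image:
- The grey flap hanging on the blue bin's front, around (228,215).
- The red one at (120,245), which I leave alone.
- The large loose grey one at (130,155).

I choose the one on bin_a and check it in a crop.

```bash
cat > h.py <<'E'
import numpy as np, cv2
from scipy.spatial.transform import Rotation as R
from cell import manip
def rot(o): return R.from_euler('xyz',o).as_matrix()
def ray(c,xy):
    d=rot(c["orientation"])@np.linalg.inv(c["intrinsics"])@np.array([xy[0],xy[1],1.]);return np.array(c["origin"]),d/np.linalg.norm(d)
def onz(c,xy,z):
    o,d=ray(c,xy);return o+d*(z-o[2])/d[2]
def proj(c,P):
    P=np.atleast_2d(P);q=(P-np.array(c["origin"]))@rot(c["orientation"]);p=q@np.array(c["intrinsics"]).T;return p[:,:2]/p[:,2:]
def tri(obs):
    A=np.zeros((3,3));b=np.zeros(3)
    for c,xy in obs:
        o,d=ray(c,xy);M=np.eye(3)-np.outer(d,d);A+=M;b+=M@o
    return np.linalg.solve(A,b)
E
python3 - <<'E'
from h import *
cs={n:manip.camera(n) for n in("top","scene")}
np.set_printoptions(precision=1,suppress=True)
Z=dict(bin_a=0,bin_b=0,bin_a_hinge=130,bin_b_hinge=130,bin_b_stub_ear=130,bin_b_pin_ear=130,flap=130,flap_shoulder=130,fixed_tab=160,pin_tab=160,pin_tip=130,jar=0,can=0,carton=0)
for t,z in Z.items():
    for n,c in cs.items():
        for r in manip.tip_of(t,c)[:4]: print(t,n,round(r["score"],2),np.array(r["xy"]),onz(c,r["xy"],z))
c=cs["scene"]["img"][130:270,150:380,::-1]
cv2.imwrite("pics/crop_s.png",cv2.resize(c,None,fx=3.4,fy=3.4,interpolation=2))
c=cs["top"]["img"][130:240,150:340,::-1]
cv2.imwrite("pics/crop_t.png",cv2.resize(c,None,fx=4,fy=4,interpolation=2))
E
```

```text
bin_a top 0.78 [203. 179.] [520.7 138.2   0. ]
bin_a top 0.56 [291.1 195.5] [ 457.4 -174.1    0. ]
bin_a scene 0.71 [310.8 201.8] [514.9 136.5   0. ]
bin_a scene 0.67 [212.1 216.9] [ 445. -162.    0.]
bin_b top 0.78 [203. 179.] [520.7 138.2   0. ]
bin_b top 0.56 [291.1 195.5] [ 457.4 -174.1    0. ]
bin_b scene 0.71 [310.8 201.8] [514.9 136.5   0. ]
bin_b scene 0.67 [212.1 216.9] [ 445. -162.    0.]
bin_a_hinge top 0.55 [283.9 169. ] [ 538.5 -140.9  130. ]
bin_a_hinge scene 0.73 [213.8 221.3] [ 535.  -175.2  130. ]
bin_a_hinge scene 0.69 [224.4 218.7] [ 538.6 -147.5  130. ]
bin_b_hinge top 0.95 [206.3 149.1] [607.5 111.6 130. ]
bin_b_hinge scene 0.92 [328.  207.2] [613.8 115.5 130. ]
bin_b_stub_ear top 0.74 [176.  144.6] [623.7 210.6 130. ]
bin_b_stub_ear scene 0.55 [365.3 203. ] [641.5 212.9 130. ]
bin_b_stub_ear scene 0.52 [193.4 323. ] [ 757.1 -301.8  130. ]
bin_b_pin_ear top 0.76 [232.6 159.3] [572.7  26.  130. ]
bin_b_pin_ear scene 0.6 [291.5 207.9] [577.8  26.3 130. ]
flap top 0.86 [368.8 194.1] [ 452.5 -415.7  130. ]
flap top 0.73 [344.4 282.4] [ 169.5 -328.7  130. ]
flap top 0
[... 1080 characters left out ...]
190.6] [ 461.8 -448.4  160. ]
pin_tab top 0.39 [294.2 164.6] [ 548.9 -172.   160. ]
pin_tab scene 0.71 [103.9 131.1] [ 138.7 -372.4  160. ]
pin_tab scene 0.66 [100.5 239.2] [ 490.8 -444.6  160. ]
pin_tab scene 0.59 [215.4 216. ] [ 539.3 -169.4  160. ]
pin_tip scene 0.72 [ 87.  128.4] [  73.7 -422.6  130. ]
jar top 0.63 [230.6 109.5] [769.7  37.2   0. ]
jar scene 0.93 [322.9 294.3] [784.6  28.7   0. ]
can top 0.79 [324.1 123.8] [ 713.1 -297.5    0. ]
can top 0.68 [256.3 174.1] [535.5 -51.7   0. ]
can scene 0.3 [238.3 208.2] [447.7 -78.1   0. ]
carton top 0.63 [152.  125.6] [715.2 319.4   0. ]
carton top 0.45 [202.7 182.9] [506.8 139.4   0. ]
carton scene 0.92 [398.5 241.7] [735.6 304.5   0. ]
```

View pics/crop_s.png

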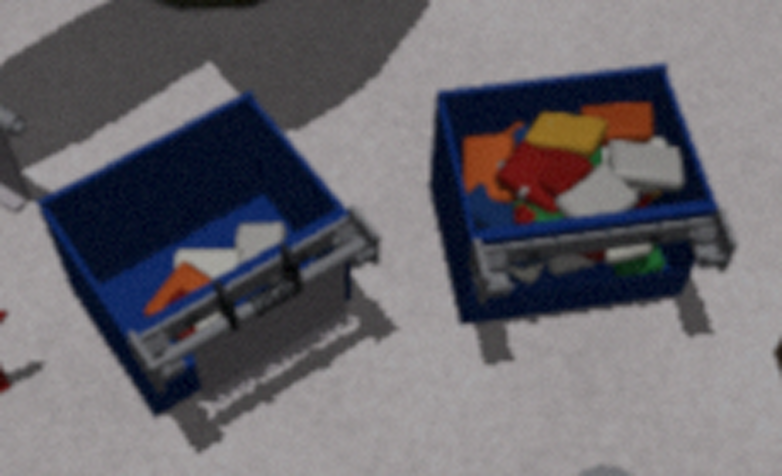

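View pics/crop_t.png

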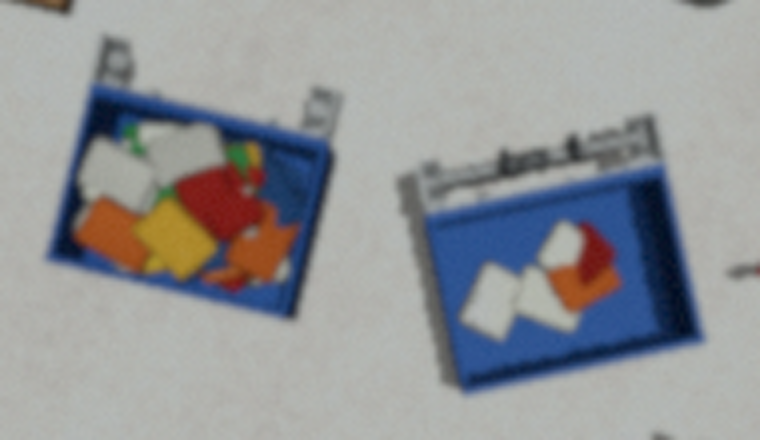

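The crops show bin_a with the grey flap and its two black tabs at top (272,169) and (293,164). Bin_b is the full one with an empty bracket, its ears at top (176,145) and (232,159). That confirms the choice. The flap axis yaw is about +0.18, and bin_b's is about -0.27 (ear distance 192 mm against 190 stated, so it agrees). Next I go above bin_a for a wrist view.

```bash
cat >> h.py <<'E'
np.set_printoptions(precision=2,suppress=True)
def delta(pos,rpy):
    s=manip.read_state();R0=rot(s["eef_rot"]);R1=rot(rpy)
    print("shift",R0.T@(np.array(pos)-s["eef_pos"]),"turn deg",np.degrees(R.from_matrix(R0.T@R1).as_rotvec()))
E
python3 - <<'E'
from h import *
delta([537,-140,270],[-np.pi/2,0,0.18-np.pi])
E
```

```text
shift [-439.49  -42.55 -211.14] turn deg [ 0.   12.71 -0.  ]
```

```bash
python3 -m jog '[-220,-43,-105,0,6,0, -439,-43,-211,0,12.7,0, -439,-43,-211,0,12.7,0, -439,-43,-211,0,12.7,0, -439,-43,-211,0,12.7,0, -439,-43,-211,0,12.7,0, -439,-43,-211,0,12.7,0, -439,-43,-211,0,12.7,0, -439,-43,-211,0,12.7,0, -439,-43,-211,0,12.7,0]'
python3 - <<'E'
from h import *
delta([537,-140,270],[-np.pi/2,0,0.18-np.pi])
E
```

```text
clock: 2.48
eef_pos: [489.1, -193.7, 265.0]
eef_rot: [-1.57, 0.0, -2.961]
wrist_force: [-0.1, -2.3, 0.1]
finger_gap: 93.8
shift [-56.77  -5.03 -44.27] turn deg [-0.02  0.01 -0.02]
```

```bash
python3 -m jog '[-57,-5,-44,0,0,0, -57,-5,-44,0,0,0, -57,-5,-44,0,0,0, -57,-5,-44,0,0,0, -57,-5,-44,0,0,0]'
python3 - <<'E'
from h import *
w=manip.camera("wrist");t=manip.camera("top");s=manip.camera("scene")
import pickle;pickle.dump((w,t,s),open("v1.pkl","wb"))
print(manip.read_state()["eef_pos"],w["origin"])
Z=dict(flap=130,flap_shoulder=130,fixed_tab=160,pin_tab=160,bin_a_hinge=130)
for n,z in Z.items():
    for r in manip.tip_of(n,w)[:3]: print(n,"w",round(r["score"],2),np.array(r["xy"]),onz(w,r["xy"],z))
cv2.imwrite("pics/w1.png",cv2.resize(w["img"][:,:,::-1],None,fx=1.5,fy=1.5))
E
```

```text
clock: 2.9
eef_pos: [535.9, -142.4, 269.3]
eef_rot: [-1.571, -0.0, -2.961]
wrist_force: [0.3, -0.5, -0.3]
finger_gap: 93.9
[ 535.69 -143.07  269.66] [ 618.6  -126.36  426.67]
flap w 0.88 [439.  270.6] [ 472.32 -390.1   130.  ]
flap w 0.66 [171.  190.8] [516.58 -45.77 130.  ]
flap w 0.62 [258.1 186.5] [ 539.76 -143.83  130.  ]
flap_shoulder w 0.85 [174.7 192.4] [515.43 -50.15 130.  ]
flap_shoulder w 0.83 [315.3 362.9] [ 297.01 -272.35  130.  ]
flap_shoulder w 0.57 [374.7 264.7] [ 465.8  -307.12  130.  ]
fixed_tab w 0.66 [225.1 200.6] [ 526.41 -110.77  160.  ]
fixed_tab w 0.38 [255.7 190.5] [ 543.06 -140.4   160.  ]
pin_tab w 0.7 [287.8 198.9] [ 540.1  -175.16  160.  ]
bin_a_hinge w 0.79 [256. 188.] [ 537.57 -141.78  130.  ]
```

View pics/w1.png

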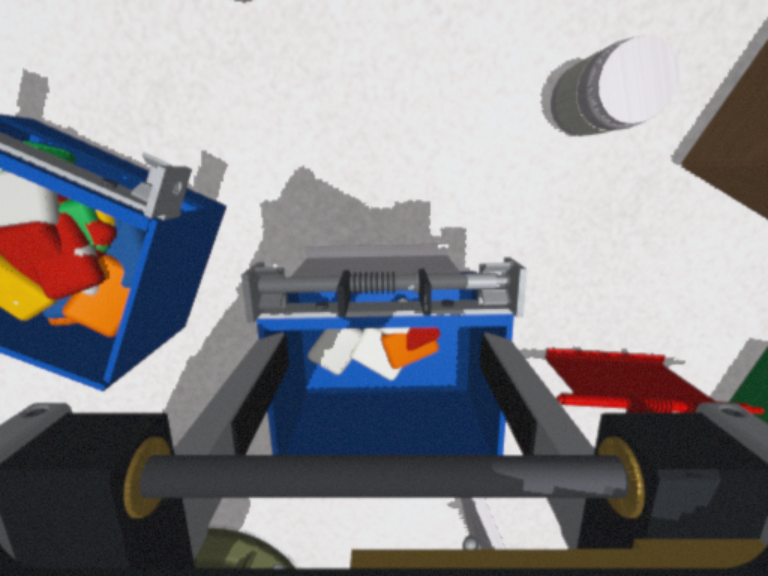

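Run:
```python
from h import *
import pickle
w,t,s=pickle.load(open("v1.pkl","rb"))
c=w["img"][165:265,155:355,::-1]
cv2.imwrite("pics/w1c.png",cv2.resize(c,None,fx=4,fy=4,interpolation=2))
# where does tool frame project: fingertips
T=manip.read_state();R0=rot(T["eef_rot"])
for z in(-47,47): print(z,proj(w,T["eef_pos"]+R0@np.array([[0,22,z],[8,22,z],[-8,22,z]]).T if 0 else (T["eef_pos"]+(R0@np.array([[0,22,z],[8,22,z],[-8,22,z]]).T).T)))
```

```text
-47 [[192.7  233.08]
 [193.42 242.96]
 [191.97 222.96]]
47 [[321.06 233.25]
 [320.28 243.13]
 [321.86 223.14]]
```

View pics/w1c.png

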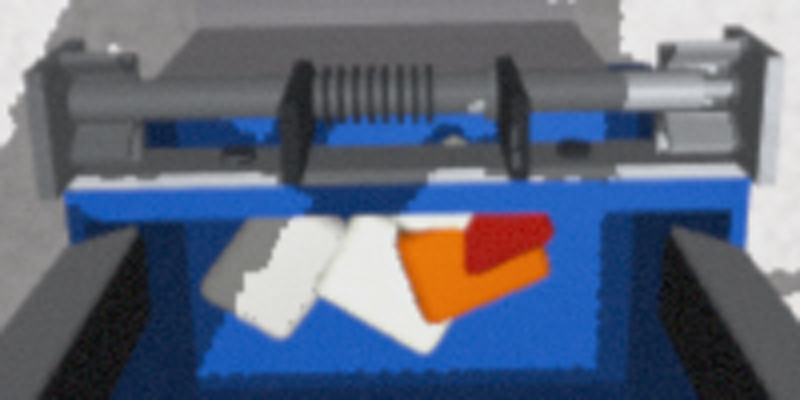

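Run:
```python
from h import *
import pickle
w,t,s=pickle.load(open("v1.pkl","rb"))
f=lambda u,v:(155+(u+.5)/4-.5,165+(v+.5)/4-.5)
a=onz(w,f(70,97),130);b=onz(w,f(735,92),130)
d=a-b;print(a,b,np.linalg.norm(d),"yaw",np.arctan2(-d[0],d[1]))
for u,v,z in((280,97,130),(520,95,130)):print(onz(w,f(u,v),z))
yaw=np.arctan2(-d[0],d[1]);O=a-94.5*d/np.linalg.norm(d);print("origin",O)
# model overlay
def M(O,yaw,P): return np.array(O)+np.array(P)@R.from_euler('z',yaw).as_matrix().T
best=None
im=w["img"][165:265,155:355,::-1];im=cv2.resize(im,None,fx=4,fy=4,interpolation=2)
def poly(P,col):
    q=proj(w,M(O,yaw,P));q=((q-[155,165]+.5)*4-.5).round().astype(int);cv2.polylines(im,[q.reshape(-1,1,2)],True,col,1)
for y in(31,26,-31,-26): poly([[-11,y,6],[11,y,6],[11,y,45],[-11,y,45]],(0,255,0) if abs(y)>30 else (0,255,255))
for y in(95,100,-95,-100): poly([[-18,y,25],[18,y,25],[18,y,-15],[-18,y,-15]],(255,0,255))
poly([[0,94.5,0],[0,-84.5,0]],(0,0,255))
cv2.imwrite("pics/w1o.png",im)
```

```text
[519.13 -46.83 130.  ] [ 555.09 -235.04  130.  ] 191.6083529288245 yaw 0.18880626355395105
[ 530.02 -106.38  130.  ]
[ 543.07 -174.32  130.  ]
origin [ 536.86 -139.65  130.  ]
```

View pics/w1o.png

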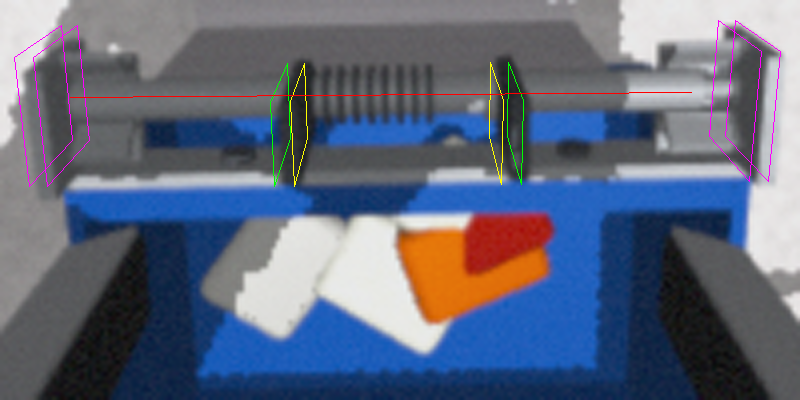

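The wrist view shows the rod at crop y≈95, with the fixed tab at (285,182) and the pin tab at (527,180). The model overlay needs about 2 px to the right, so the flap origin is ≈ (536.7, -142, 130) with yaw ≈ 0.193. The network's hinge point agrees. The fingertip projections also match, so I descend.

Run:
```python
from h import *
delta([535.3,-134.6,163],[-np.pi/2,0,0.193-np.pi])
```

```text
shift [ -0.65 106.65  -7.92] turn deg [-0.   -0.78 -0.01]
```

```bash
python3 -m jog '[-0.6,30,-8,0,-0.8,0, -0.6,60,-8,0,-0.8,0, -0.6,80,-8,0,-0.8,0, -0.6,92,-8,0,-0.8,0, -0.6,100,-8,0,-0.8,0, -0.6,106,-8,0,-0.8,0, -0.6,106,-8,0,-0.8,0, -0.6,106,-8,0,-0.8,0]'
python3 - <<'E'
from h import *
w=manip.camera("wrist")
cv2.imwrite("pics/w2.png",cv2.resize(w["img"][100:300,80:430,::-1],None,fx=2.2,fy=2.2,interpolation=2))
delta([535.3,-134.6,163],[-np.pi/2,0,0.193-np.pi])
E
```

```text
clock: 3.97
eef_pos: [535.6, -134.2, 164.1]
eef_rot: [-1.57, 0.001, -2.948]
wrist_force: [0.6, 0.8, 0.7]
finger_gap: 93.9
shift [0.52 1.41 0.23] turn deg [-0.03  0.06 -0.07]
```

View pics/w2.png

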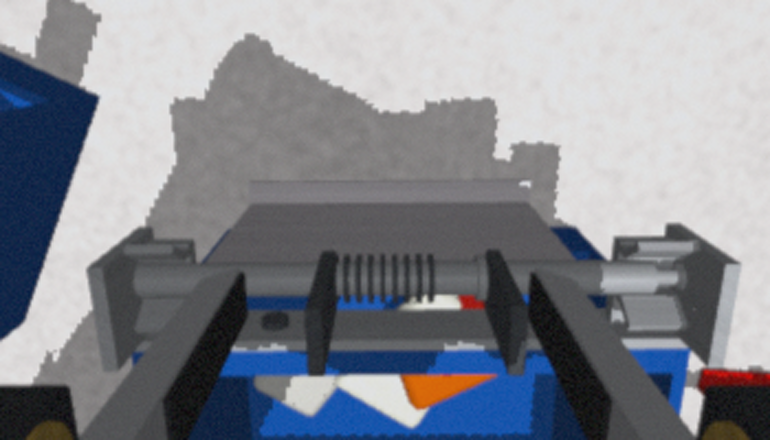

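```bash
python3 -m jog '[0,0,0,0,0,0, 0,0,0,0,0,0, 0,0,0,0,0,0]' 56 25;  python3 -m jog '[0,0,0,0,0,0, 0,0,0,0,0,0, 0,0,0,0,0,0]'
```

```text
clock: 4.27
eef_pos: [535.6, -134.2, 164.0]
eef_rot: [-1.57, 0.001, -2.947]
wrist_force: [-0.8, -0.1, 0.8]
finger_gap: 77.4
clock: 4.52
eef_pos: [535.7, -135.0, 164.1]
eef_rot: [-1.569, 0.001, -2.948]
wrist_force: [0.8, -7.6, 0.9]
finger_gap: 57.9
```

```bash
python3 -m jog '[0,0,0,0,0,0, 0,0,0,0,0,0, 0,0,0,0,0,0, 0,0,0,0,0,0, 0,0,0,0,0,0]' 40 25;python3 - <<'E'
from h import *
w=manip.camera("wrist")
cv2.imwrite("pics/w3.png",cv2.resize(w["img"][100:300,80:430,::-1],None,fx=2.2,fy=2.2,interpolation=2))
E
```

```text
clock: 4.93
eef_pos: [535.7, -134.3, 164.0]
eef_rot: [-1.57, 0.001, -2.947]
wrist_force: [1.3, -3.8, 4.7]
finger_gap: 47.2
```

View pics/w3.png

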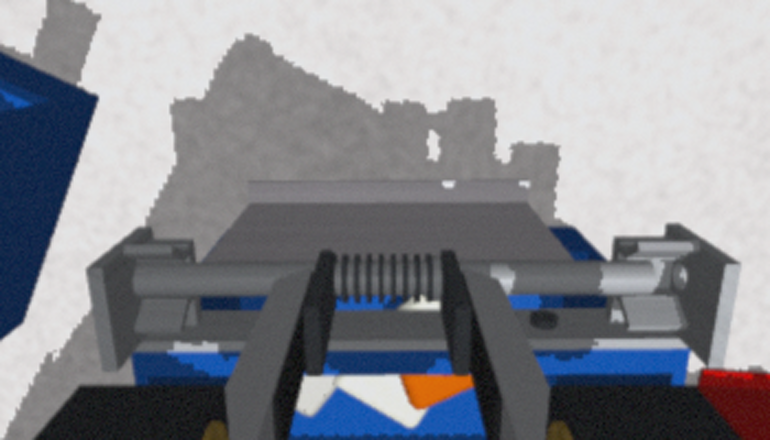

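The pin is fully drawn: the gap is 47.2 mm and its tip shows clear of the -y ear at (680,275). Next I slide 7.5 mm to -y.

```bash
python3 -m jog '[0,0,1,0,0,0, 0,0,2.5,0,0,0, 0,0,4,0,0,0, 0,0,5.5,0,0,0, 0,0,6.8,0,0,0, 0,0,7.6,0,0,0, 0,0,7.6,0,0,0]'
python3 - <<'E'
from h import *
w=manip.camera("wrist")
cv2.imwrite("pics/w4.png",cv2.resize(w["img"][100:300,80:430,::-1],None,fx=2.2,fy=2.2,interpolation=2))
E
```

```text
clock: 5.57
eef_pos: [537.1, -140.9, 164.0]
eef_rot: [-1.572, 0.001, -2.947]
wrist_force: [-0.4, 2.7, 7.1]
finger_gap: 46.6
```

View pics/w4.png

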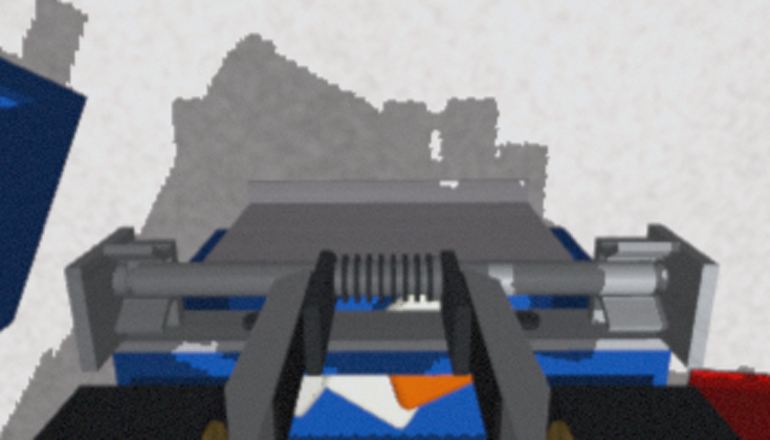

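Stub and pin are both clear inside the ears, at (112,278) and (667,275). Now I lift, gently at first.

```bash
python3 -m jog '[0,-1,0,0,0,0, 0,-3,0,0,0,0, 0,-6,0,0,0,0, 0,-10,0,0,0,0, 0,-15,0,0,0,0]'
python3 - <<'E'
from h import *
s=manip.read_state();print(s["eef_pos"],s["moment"],s["wrist_force"])
E
```

```text
clock: 6.03
eef_pos: [536.6, -141.4, 178.5]
eef_rot: [-1.571, -0.001, -2.948]
wrist_force: [-0.4, -0.2, -2.1]
finger_gap: 46.3
[ 536.65 -141.44  178.54] [0.08 0.03 0.02] [-0.44 -0.23 -2.13]
```

```bash
python3 -m jog '[0,-15,0,0,0,0, 0,-40,0,0,0,0, 0,-70,0,0,0,0, 0,-100,0,0,0,0, 0,-125,0,0,0,0, 0,-140,0,0,0,0, 0,-140,0,0,0,0, 0,-140,0,0,0,0]'
python3 - <<'E'
from h import *
w=manip.camera("wrist");t=manip.camera("top");s=manip.camera("scene")
import pickle;pickle.dump((w,t,s,manip.read_state()),open("v2.pkl","wb"))
cv2.imwrite("pics/w5.png",cv2.resize(w["img"][:,:,::-1],None,fx=1.5,fy=1.5))
cv2.imwrite("pics/t5.png",cv2.resize(t["img"][130:230,150:350,::-1],None,fx=4,fy=4,interpolation=2))
for n in("bin_b_hinge","bin_b_stub_ear","bin_b_pin_ear"):
  for c in(w,t,s):
    for r in manip.tip_of(n,c)[:2]: print(n,round(r["score"],2),np.array(r["xy"]),onz(c,r["xy"],130))
E
```

```text
clock: 6.7
eef_pos: [536.8, -141.6, 318.5]
eef_rot: [-1.571, 0.001, -2.948]
wrist_force: [0.1, -0.9, -3.2]
finger_gap: 46.5
bin_b_hinge 0.89 [54.  86.3] [602.93 119.94 130.  ]
bin_b_hinge 0.71 [204.4 150.1] [604.26 117.88 130.  ]
bin_b_hinge 0.46 [174.8 144.9] [622.76 214.55 130.  ]
bin_b_hinge 0.95 [327.8 207.1] [613.37 115.2  130.  ]
bin_b_stub_ear 0.6 [171.9 144. ] [625.86 224.03 130.  ]
bin_b_stub_ear 0.7 [361.3 204.7] [641.88 200.3  130.  ]
bin_b_pin_ear 0.97 [133.6 119.6] [582.57  23.32 130.  ]
bin_b_pin_ear 0.62 [233.2 158.7] [574.64  24.06 130.  ]
bin_b_pin_ear 0.66 [291.4 210.4] [584.55  22.59 130.  ]
```

View pics/w5.png

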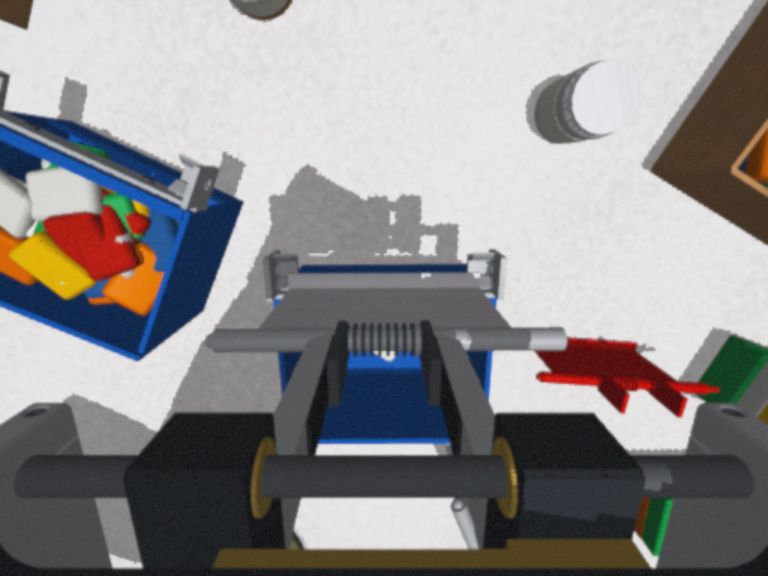

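View pics/t5.png

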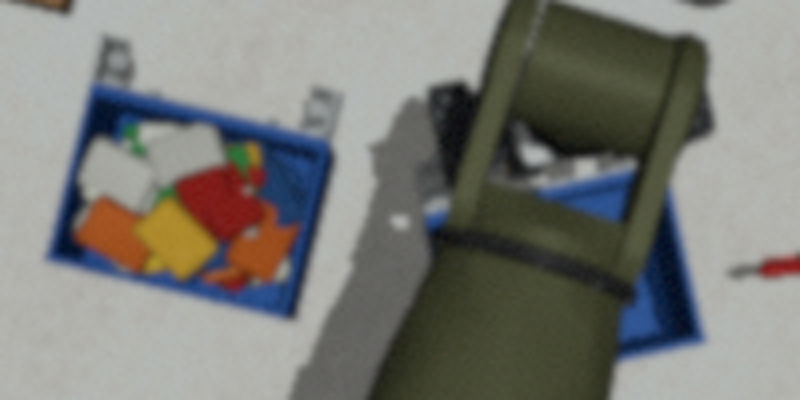

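Run:
```python
from h import *
delta([606,116,318],[-np.pi/2,0,-0.26-np.pi])
```

```text
shift [-117.5     0.46 -239.42] turn deg [ 0.   26.02  0.01]
```

```bash
python3 -m jog '[-8,0,-17,0,1.5,0, -20,0,-41,0,5,0, -35,0,-72,0,9,0, -52,0,-105,0,12,0, -68,0,-138,0,15,0, -84,0,-170,0,18,0, -98,0,-200,0,21,0, -109,0,-222,0,24,0, -115,0,-234,0,25.5,0, -117,0,-239,0,26,0]';python3 -m jog '[0,0,0,0,0,0, 0,0,0,0,0,0]'
python3 - <<'E'
from h import *
w=manip.camera("wrist")
import pickle;pickle.dump((w,manip.read_state()),open("v3.pkl","wb"))
cv2.imwrite("pics/w6.png",cv2.resize(w["img"][:,:,::-1],None,fx=1.5,fy=1.5))
cv2.imwrite("pics/w6c.png",cv2.resize(w["img"][140:290,155:355,::-1],None,fx=4,fy=4,interpolation=2))
print(manip.read_state()["moment"])
for n in("bin_b_hinge","bin_b_stub_ear","bin_b_pin_ear"):
  for c in(w,):
    for r in manip.tip_of(n,c)[:2]: print(n,round(r["score"],2),np.array(r["xy"]),onz(c,r["xy"],130))
delta([606,116,318],[-np.pi/2,0,-0.26-np.pi])
E
```

```text
clock: 8.13
eef_pos: [605.7, 117.6, 318.1]
eef_rot: [-1.571, -0.001, 2.883]
wrist_force: [-1.3, -0.1, -1.4]
finger_gap: 46.5
clock: 8.3
eef_pos: [605.5, 114.9, 318.5]
eef_rot: [-1.571, -0.0, 2.883]
wrist_force: [-0.2, -0.3, -1.4]
finger_gap: 46.5
[ 0.   -0.06  0.05]
bin_b_hinge 0.8 [251.1 183.7] [601.18 122.82 130.  ]
bin_b_stub_ear 0.64 [182.1 180.2] [629.28 210.36 130.  ]
bin_b_pin_ear 0.79 [324.9 179.7] [581.41  26.43 130.  ]
bin_b_pin_ear 0.3 [278.4  50.3] [747.87  50.43 130.  ]
shift [-0.07  0.8  -1.54] turn deg [ 0.01 -0.03 -0.02]
```

View pics/w6.png

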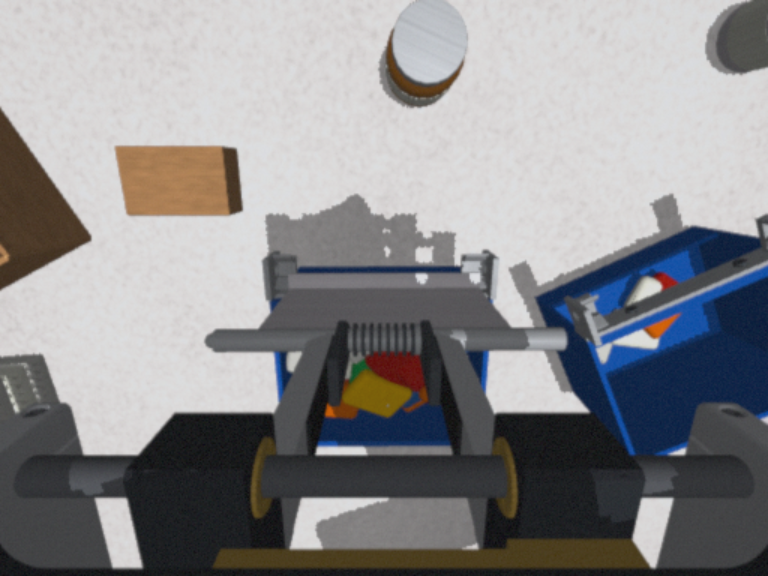

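View pics/w6c.png

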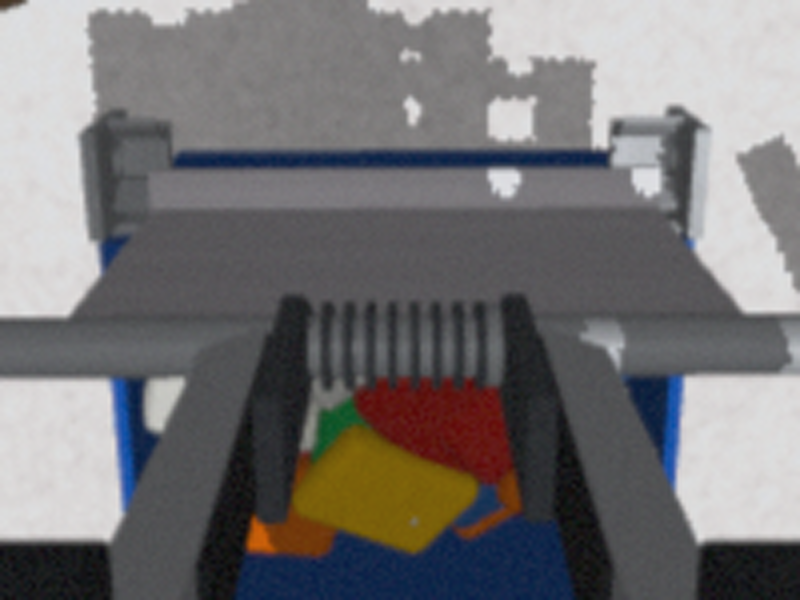

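Run:
```python
from h import *
import pickle
a=pickle.load(open("v2.pkl","rb"));b=pickle.load(open("v3.pkl","rb"))
A=a[0]["img"];B=b[0]["img"]
print(a[3]["eef_pos"],a[3]["eef_rot"],b[1]["eef_pos"],b[1]["eef_rot"])
im=np.vstack([cv2.resize(I[160:300,155:355,::-1],None,fx=4,fy=2.1*4/2.1,interpolation=2)[:250+0] for I in(A,B)])
cv2.imwrite("pics/ab.png",im)
def grad(I):
    g=cv2.GaussianBlur(cv2.cvtColor(I,cv2.COLOR_RGB2GRAY).astype(np.float32),(0,0),.8);return np.hypot(cv2.Sobel(g,5,1,0),cv2.Sobel(g,5,0,1))
def sub(res):
    _,m,_,(x,y)=cv2.minMaxLoc(res)
    f=lambda l,c,r:0.5*(l-r)/(l-2*c+r)
    return x+f(*res[y,x-1:x+2]),y+f(*res[y-1:y+2,x]),m
for nm,(x0,y0,x1,y1) in dict(left=(172,162,200,202),right=(306,162,336,202),rearL=(180,270,200,300),flaptop=(135,210,225,240)).items():
    for k,(P,Q) in dict(grad=(grad(A),grad(B)),gray=(cv2.cvtColor(A,7).astype(np.float32),cv2.cvtColor(B,7).astype(np.float32))).items():
        T=P[y0:y1,x0:x1];S=Q[y0-12:y1+12,x0-12:x1+12]
        x,y,m=sub(cv2.matchTemplate(S,T,cv2.TM_CCOEFF_NORMED));print(nm,k,x-12,y-12,m)
```

```text
[ 536.54 -141.45  316.96] [-1.57 -0.   -2.95] [605.5  114.51 318.63] [-1.57  0.    2.88]
left grad -0.9541073 0.41439438 0.34101760387420654
left gray -0.093379974 0.022871017 0.7360600829124451
right grad -4.6033716 0.45059204 0.7088457345962524
right gray -4.2331758 0.6354103 0.8873165249824524
rearL grad 0.089660645 0.120121956 0.88034987449646
rearL gray -0.06565952 0.9226217 0.8954768180847168
flaptop grad 0.19867134 0.10826874 0.6881408095359802
flaptop gray -0.57923794 -0.1445713 0.743932843208313
```

View pics/ab.png

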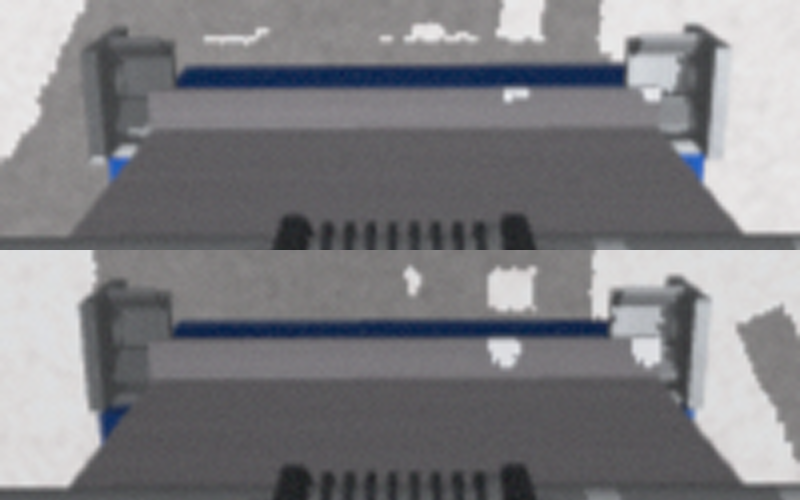

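Run:
```python
from h import *
import pickle
from scipy.optimize import fsolve
a=pickle.load(open("v2.pkl","rb"));b=pickle.load(open("v3.pkl","rb"))
cA,cB=a[0],b[0]
P=np.array([[0,97,10],[0,-97,10.]])
def M(O,yaw): return np.array(O)+P@R.from_euler('z',yaw).as_matrix().T
qa=proj(cA,M([536.7,-142,130],.193));print(qa)
# camera-vs-tool consistency
for c,s in((cA,a[3]),(cB,b[1])):
    print((rot(s["eef_rot"]).T@(np.array(c["origin"])-s["eef_pos"])), R.from_matrix(rot(s["eef_rot"]).T@rot(c["orientation"])).as_euler('xyz'))
for dl in((-.9,.3),(-.5,.2),(-.1,.02)):
  for dr in((-4.6,.45),(-4.2,.6)):
    qb=qa+np.array([dl,dr])
    f=lambda p:(proj(cB,M(p[:3],p[3]))-qb).ravel()
    print(dl,dr,fsolve(f,[606,116,128,-.26]))
```

```text
[[181.54 181.36]
 [331.35 181.62]]
[ -84.01 -159.17   -1.06] [ 0.11 -1.57 -1.97]
[ -83.68 -157.21   -1.24] [ 0.9  -1.57 -2.77]
(-0.9, 0.3) (-4.6, 0.45) [603.1  118.66 121.56  -0.26]
(-0.9, 0.3) (-4.2, 0.6) [603.17 118.36 122.53  -0.26]
(-0.5, 0.2) (-4.6, 0.45) [602.87 118.45 120.6   -0.26]
(-0.5, 0.2) (-4.2, 0.6) [602.94 118.14 121.57  -0.26]
(-0.1, 0.02) (-4.6, 0.45) [602.68 118.22 119.62  -0.26]
(-0.1, 0.02) (-4.2, 0.6) [602.75 117.91 120.6   -0.26]
```

Matching the ears against the equivalent bin_a view puts bin_b's hinge at ≈ (603, 118.3) with yaw -0.26, and the bracket ~8 mm low (axis z ≈ 121±3). I go to just above the ears and look.

Run:
```python
from h import *
delta([603,118.8,200],[-np.pi/2,0,-0.26-np.pi])
```

```text
shift [  3.59 118.8   -3.46] turn deg [ 0.01 -0.03 -0.02]
```

```bash
python3 -m jog '[3,5,-3.5,0,0,0, 3.6,20,-3.5,0,0,0, 3.6,45,-3.5,0,0,0, 3.6,70,-3.5,0,0,0, 3.6,95,-3.5,0,0,0, 3.6,110,-3.5,0,0,0, 3.6,118,-3.5,0,0,0, 3.6,118,-3.5,0,0,0, 3.6,118,-3.5,0,0,0]'
python3 - <<'E'
from h import *
w=manip.camera("wrist");t=manip.camera("scene")
import pickle;pickle.dump((w,manip.read_state()),open("v4.pkl","wb"))
cv2.imwrite("pics/w7.png",cv2.resize(w["img"][120:290,100:400,::-1],None,fx=2.6,fy=2.6,interpolation=2))
cv2.imwrite("pics/s7.png",cv2.resize(t["img"][130:250,230:400,::-1],None,fx=4.4,fy=4.4,interpolation=2))
delta([603,118.8,200],[-np.pi/2,0,-0.26-np.pi])
E
```

```text
clock: 9.25
eef_pos: [603.2, 119.8, 201.2]
eef_rot: [-1.571, 0.001, 2.882]
wrist_force: [0.3, 0.9, -1.7]
finger_gap: 46.8
shift [0.17 2.   1.13] turn deg [ 0.05  0.01 -0.11]
```

View pics/w7.png

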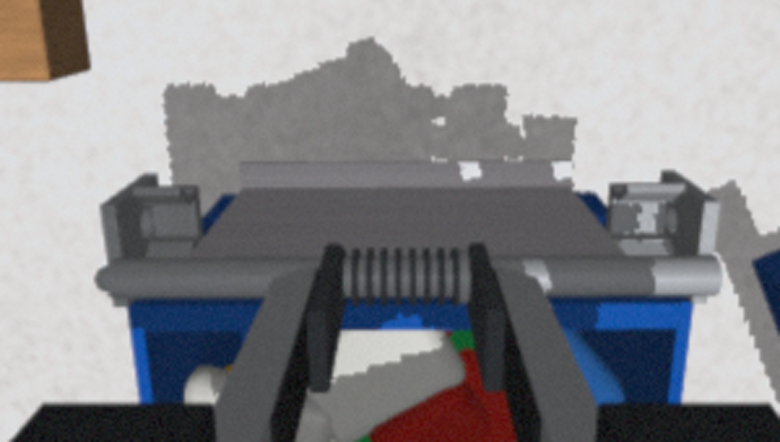

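View pics/s7.png

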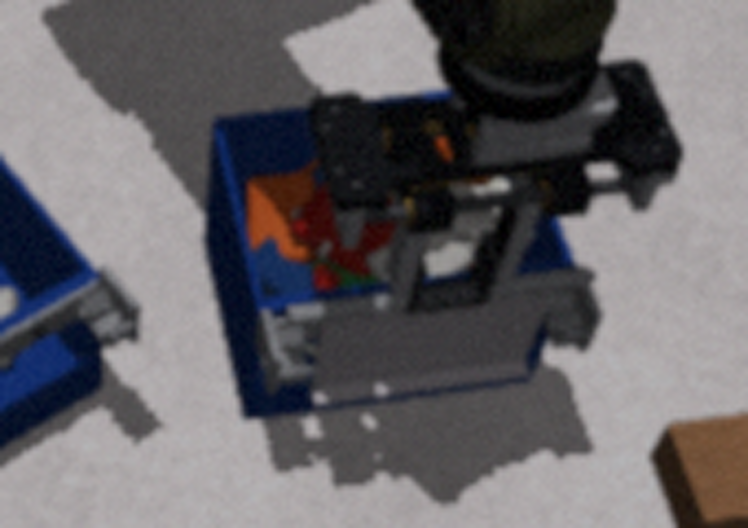

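Run:
```python
from h import *
import pickle
w,s=pickle.load(open("v4.pkl","rb"))
out=[]
def M(O,yaw,P): return np.array(O)+np.array(P)@R.from_euler('z',yaw).as_matrix().T
for O,yaw in(([603,118.3,121],-.26),([603,118.3,127],-.26)):
    F=3.9;im=cv2.resize(w["img"][175:245,130:385,::-1],None,fx=3.1,fy=3.9,interpolation=2)
    def poly(P,col):
        q=proj(w,M(O,yaw,P));q=((q-[130,175]+.5)*[3.1,3.9]-.5).round().astype(int);cv2.polylines(im,[q.reshape(-1,1,2)],True,col,1)
    for y in(95,100,-95,-100): poly([[-18,y,25],[18,y,25],[18,y,-15],[-18,y,-15]],(255,0,255) if abs(y)==95 else (0,255,255))
    out.append(im)
cv2.imwrite("pics/o7.png",np.vstack(out))
```

```text
(no output)
```

View pics/o7.png

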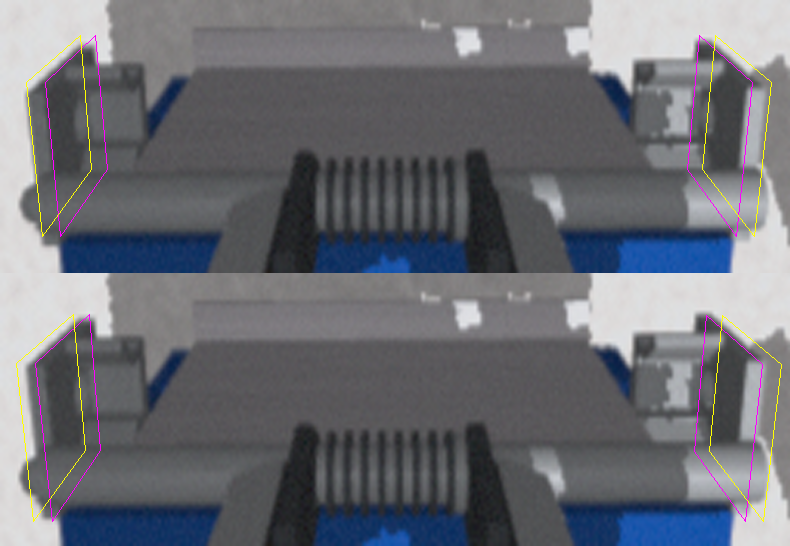

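Run:
```python
from h import *
import pickle
w,s=pickle.load(open("v4.pkl","rb"))
print(s["eef_pos"],[manip.read_state()["eef_pos"] for _ in range(1)])
T=rot(s["eef_rot"]).T@(np.array(w["origin"])-s["eef_pos"]);print(T)
H=np.array([603,118.3,0]);Rz=R.from_euler('z',-.26).as_matrix()
f=lambda u,v:(130+(u+.5)/3.1-.5,175+(v+.5)/3.9-.5)
for uv in((22,203),(767,200)):
    for z in(166,168):print(uv,z,Rz.T@(onz(w,f(*uv),z)-H))
```

```text
[603.45 119.85 202.  ] [array([603.45, 119.85, 202.  ])]
[ -83.7  -156.44   -0.77]
(22, 203) 166 [ -1.31  95.01 166.  ]
(22, 203) 168 [ -0.43  94.05 168.  ]
(767, 200) 166 [ -0.46 -92.71 166.  ]
(767, 200) 168 [  0.41 -91.72 168.  ]
```

```bash
python3 -m jog '[0,2,1.1,0,0,0, 0,7,1.1,0,0,0, 0,14,1.1,0,0,0, 0,19,1.1,0,0,0, 0,23,1.1,0,0,0, 0,23,1.1,0,0,0, 0,23,1.1,0,0,0]'
python3 - <<'E'
from h import *
w=manip.camera("wrist")
import pickle;pickle.dump((w,manip.read_state()),open("v5.pkl","wb"))
cv2.imwrite("pics/w8.png",cv2.resize(w["img"][165:255,125:390,::-1],None,fx=3,fy=4,interpolation=2))
s=manip.read_state();print(s["eef_pos"],s["wrist_force"],s["moment"])
E
```

```text
clock: 9.93
eef_pos: [602.7, 118.7, 177.3]
eef_rot: [-1.571, -0.0, 2.882]
wrist_force: [-0.3, 0.2, -2.1]
finger_gap: 46.6
[602.78 118.78 177.62] [ 0.2   0.05 -1.92] [0.07 0.05 0.04]
```

View pics/w8.png

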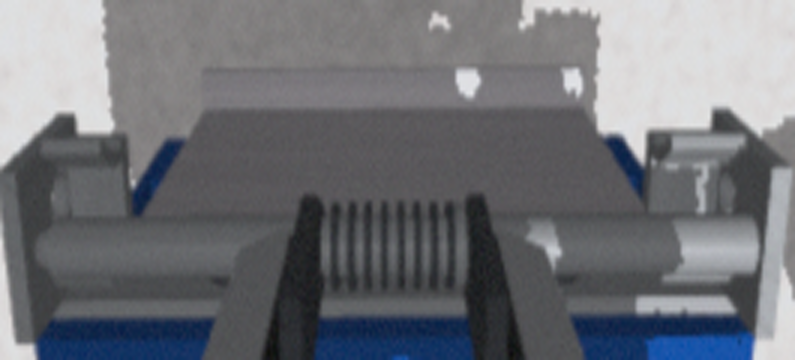

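```bash
python3 -m jog '[0,2,0,0,0,0, 0,5,0,0,0,0, 0,8,0,0,0,0, 0,10,0,0,0,0, 0,12,0,0,0,0, 0,12,0,0,0,0]'; python3 -m jog '[0,1,0,0,0,0, 0,2,0,0,0,0, 0,3,0,0,0,0, 0,4,0,0,0,0, 0,4,0,0,0,0]'
python3 - <<'E'
from h import *
w=manip.camera("wrist")
cv2.imwrite("pics/w9.png",cv2.resize(w["img"][165:255,125:390,::-1],None,fx=3,fy=4,interpolation=2))
s=manip.read_state();print(s["eef_pos"],s["wrist_force"],s["moment"])
E
```

```text
clock: 10.48
eef_pos: [602.5, 118.8, 165.0]
eef_rot: [-1.571, -0.001, 2.882]
wrist_force: [0.3, -0.3, -1.7]
finger_gap: 46.7
clock: 10.9
eef_pos: [602.6, 118.7, 161.3]
eef_rot: [-1.571, -0.0, 2.882]
wrist_force: [-0.3, -0.6, -1.7]
finger_gap: 46.8
[602.69 118.75 161.47] [ 0.22  0.33 -2.91] [0.06 0.02 0.03]
```

View pics/w9.png

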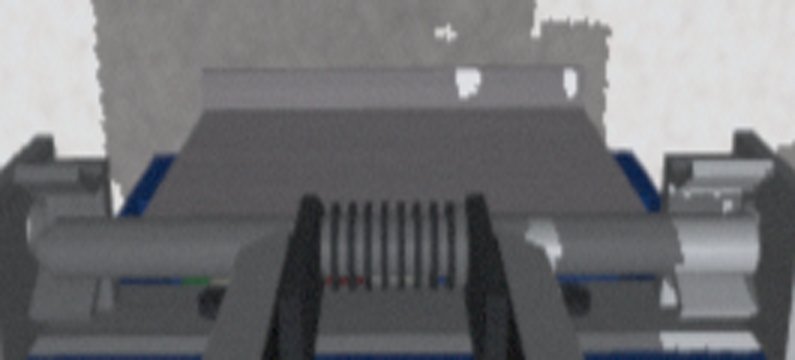

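```bash
python3 -m jog '[0,1,0,0,0,0, 0,2,0,0,0,0, 0,3,0,0,0,0, 0,3,0,0,0,0]'; python3 -m jog '[0,0.7,0,0,0,0, 0,1.4,0,0,0,0, 0,2,0,0,0,0, 0,2,0,0,0,0]'
```

```text
clock: 11.28
eef_pos: [602.6, 118.7, 158.3]
eef_rot: [-1.571, -0.0, 2.882]
wrist_force: [-0.5, -0.8, -1.5]
finger_gap: 46.6
clock: 11.62
eef_pos: [602.7, 118.7, 156.4]
eef_rot: [-1.571, -0.0, 2.882]
wrist_force: [-0.1, 0.2, -2.1]
finger_gap: 46.5
```

```bash
python3 -m jog '[0,0.5,0,0,0,0, 0,1,0,0,0,0, 0,1,0,0,0,0]'
```

```text
clock: 11.87
eef_pos: [602.8, 118.8, 155.5]
eef_rot: [-1.571, 0.0, 2.882]
wrist_force: [0.2, 0.3, -1.9]
finger_gap: 46.4
```

```bash
python3 -m jog '[0,0.5,0,0,0,0, 0,1,0,0,0,0, 0,1,0,0,0,0]'
python3 - <<'E'
from h import *
w=manip.camera("wrist")
cv2.imwrite("pics/w10.png",cv2.resize(w["img"][165:255,125:390,::-1],None,fx=3,fy=4,interpolation=2))
s=manip.read_state();print(s["eef_pos"],s["wrist_force"],s["moment"])
E
```

```text
clock: 12.12
eef_pos: [602.7, 118.7, 154.5]
eef_rot: [-1.571, 0.0, 2.882]
wrist_force: [0.4, -0.5, -1.7]
finger_gap: 46.4
[602.74 118.74 154.53] [ 0.98  0.31 -1.91] [ 0.02 -0.1   0.02]
```

View pics/w10.png

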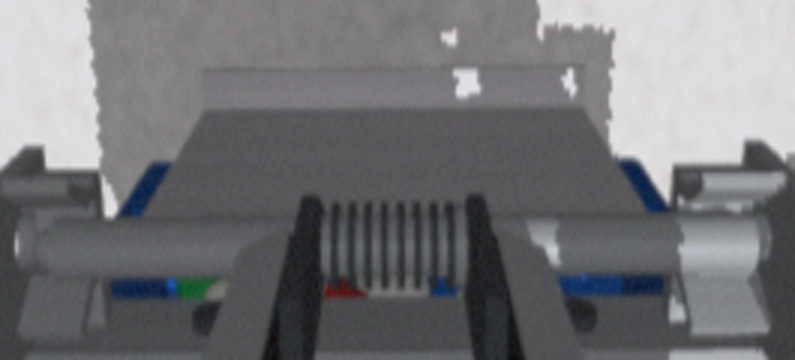

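```bash
python3 -m jog '[0,0.4,0,0,0,0, 0,0.8,0,0,0,0, 0,0.8,0,0,0,0]'
python3 - <<'E'
from h import *
s=manip.read_state();print(s["eef_pos"],s["wrist_force"],s["moment"])
E
```

```text
clock: 12.42
eef_pos: [602.8, 118.7, 154.1]
eef_rot: [-1.571, 0.001, 2.882]
wrist_force: [1.4, -0.2, 2.2]
finger_gap: 47.0
[602.84 118.74 154.13] [ 1.37 -0.21  2.23] [-0.26  0.09 -0.04]
```

```bash
python3 -m jog '[0,0.3,0,0,0,0, 0,0.3,0,0,0,0]'
python3 - <<'E'
from h import *
w=manip.camera("wrist")
cv2.imwrite("pics/w11.png",cv2.resize(w["img"][165:255,125:390,::-1],None,fx=3,fy=4,interpolation=2))
s=manip.read_state();print(s["eef_pos"],s["wrist_force"],s["moment"])
E
```

```text
clock: 12.58
eef_pos: [602.9, 118.7, 154.0]
eef_rot: [-1.571, 0.001, 2.882]
wrist_force: [-0.3, -0.2, 5.4]
finger_gap: 46.6
[602.88 118.76 154.04] [-0.25 -0.21  5.57] [-0.33  0.25 -0.09]
```

View pics/w11.png

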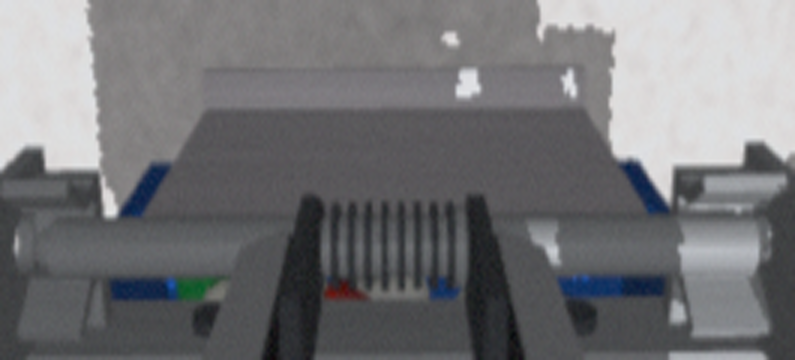

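Run:
```python
from h import *
w4=cv2.imread("pics/w4.png");a=cv2.resize(w4,(350,200),interpolation=cv2.INTER_AREA)  # rows100-300, cols 80-430
A=np.zeros((384,512,3),np.uint8);A[100:300,80:430]=a
def ld(p):
    b=cv2.resize(cv2.imread(p),(265,90),interpolation=cv2.INTER_AREA);B=np.zeros((384,512,3),np.uint8);B[165:255,125:390]=b;return B
big=np.vstack([cv2.resize(I[190:255,125:390],None,fx=3,fy=4,interpolation=2) for I in(A,ld("pics/w11.png"))])
cv2.imwrite("pics/cmp.png",big)
g=lambda I:cv2.cvtColor(I,6).astype(np.float32)
def gr(I):
    I=cv2.GaussianBlur(g(I),(0,0),.7);return np.hypot(cv2.Sobel(I,5,1,0),cv2.Sobel(I,5,0,1))
def sub(r):
    _,m,_,(x,y)=cv2.minMaxLoc(r)
    if not(0<x<r.shape[1]-1 and 0<y<r.shape[0]-1): return x,y,m
    f=lambda l,c,q:.5*(l-q)/(l-2*c+q);return x+f(*r[y,x-1:x+2]),y+f(*r[y-1:y+2,x]),m
for p in("w9","w10","w11"):
    B=ld(f"pics/{p}.png")
    for nm,(x0,y0,x1,y1) in dict(earL=(131,200,165,217),earR=(350,200,384,217),backL=(134,232,162,250),backR=(350,232,378,250),lipL=(140,205,164,220),lipR=(350,205,372,220)).items():
        o=[]
        for h in(g,gr):
            T=h(A)[y0:y1,x0:x1];S=h(B)[y0-8:y1+8,x0-6:x1+6]
            S=h(B)[max(165,y0-8):min(255,y1+5),x0-6:x1+6];oy=y0-max(165,y0-8)
            x,y,m=sub(cv2.matchTemplate(S,T,cv2.TM_CCOEFF_NORMED));o.append((round(x-6,2),round(y-oy,2),round(float(m),2)))
        print(p,nm,o)
```

```text
w9 earL [(np.float32(1.81), np.float32(-4.34), 0.81), (np.float32(1.61), np.float32(-4.17), 0.68)]
w9 earR [(np.float32(-4.68), np.float32(-4.62), 0.96), (np.float32(-4.67), np.float32(-4.58), 0.89)]
w9 backL [(np.float32(1.23), np.float32(-2.95), 0.32), (np.float32(1.75), np.float32(-5.44), 0.62)]
w9 backR [(np.float32(-4.7), np.float32(-5.19), 0.56), (np.float32(-5.0), np.float32(-5.53), 0.58)]
w9 lipL [(np.float32(1.56), np.float32(-4.14), 0.81), (np.float32(1.4), np.float32(-4.3), 0.71)]
w9 lipR [(np.float32(-4.29), np.float32(-4.72), 0.95), (np.float32(-4.28), np.float32(-4.64), 0.84)]
w10 earL [(np.float32(-1.66), np.float32(-1.52), 0.79), (np.float32(-1.78), np.float32(-1.35), 0.66)]
w10 earR [(np.float32(-1.46), np.float32(-1.78), 0.98), (np.float32(-1.49), np.float32(-1.81), 0.95)]
w10 backL [(np.float32(-1.41), np.float32(-1.07), 0.83), (np.float32(-1.23), np.float32(-1.52), 0.85)]
w10 backR [(np.float32(-1.62), np.float32(-1.11), 0.8), (np.float32(-1.7), np.float32(-1.37), 0.83)]
w10 lipL [(np.float32(-1.63), np.float32(-1.16), 0.87), (np.float32(-1.62), np.float32(-1.29), 0.75)]
w10 lipR [(np.float32(-1.39), np.float32(-1.8), 0.96), (np.float32(-1.45), np.float32(-1.81), 0.88)]
w11 earL [(np.float32(-1.8), np.float32(-1.24), 0.8), (np.float32(-1.91), np.float32(-1.08), 0.69)]
w11 earR [(np.float32(-1.16), np.float32(-1.31), 0.99), (np.float32(-1.31), np.float32(-1.27), 0.95)]
w11 backL [(np.float32(-1.45), np.float32(-0.99), 0.88), (np.float32(-1.47), np.float32(-1.26), 0.89)]
w11 backR [(np.float32(-1.3), np.float32(-0.72), 0.83), (np.float32(-1.32), np.float32(-0.88), 0.88)]
w11 lipL [(np.float32(-1.83), np.float32(-0.85), 0.88), (np.float32(-1.85), np.float32(-1.04), 0.78)]
w11 lipR [(np.float32(-1.13), np.float32(-1.28), 0.97), (np.float32(-1.4), np.float32(-1.2), 0.92)]
```

View pics/cmp.png

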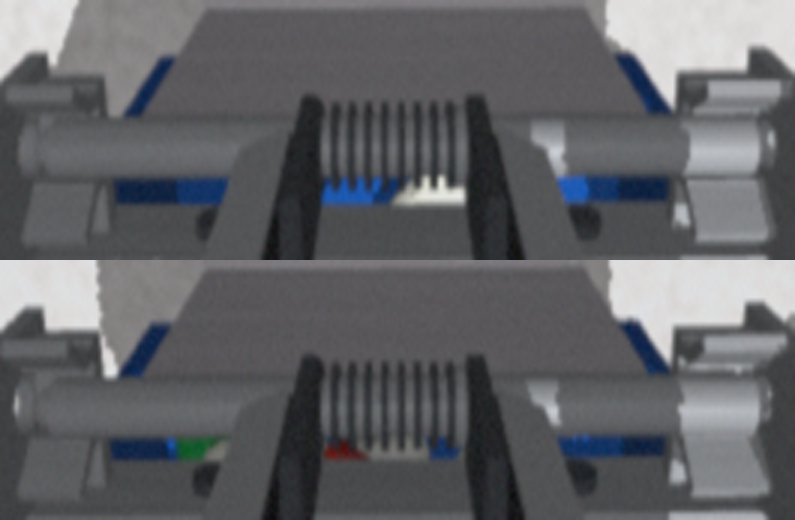

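```bash
python3 -m jog '[-0.4,0,0,0,0,0, -0.8,0,0,0,0,0, -0.8,0,0,0,0,0]'
python3 - <<'E'
from h import *
s=manip.read_state();print(s["eef_pos"],s["wrist_force"],s["moment"])
E
```

```text
clock: 12.88
eef_pos: [603.4, 118.6, 154.0]
eef_rot: [-1.571, -0.0, 2.882]
wrist_force: [-3.6, 2.1, 6.5]
finger_gap: 47.1
[603.36 118.64 154.  ] [-3.64  2.08  6.48] [-0.25  0.88 -0.19]
```

```bash
python3 -m jog '[0.4,-0.3,0,0,0,0, 0.4,-0.3,-0.7,0,0,0, 0.4,-0.3,-1.5,0,0,0, 0.4,-0.3,-2.4,0,0,0, 0.4,-0.3,-3.2,0,0,0, 0.4,-0.3,-4,0,0,0, 0.4,-0.3,-4,0,0,0]'
python3 - <<'E'
from h import *
s=manip.read_state();print(s["eef_pos"],s["wrist_force"],s["moment"])
w=manip.camera("wrist")
cv2.imwrite("pics/w12.png",cv2.resize(w["img"][165:255,125:390,::-1],None,fx=3,fy=4,interpolation=2))
E
```

```text
clock: 13.47
eef_pos: [604.4, 122.4, 154.0]
eef_rot: [-1.571, 0.001, 2.882]
wrist_force: [-0.8, -2.6, 5.3]
finger_gap: 46.5
[604.39 122.38 154.04] [-0.77 -2.59  5.32] [-0.85  0.24  0.05]
```

View pics/w12.png

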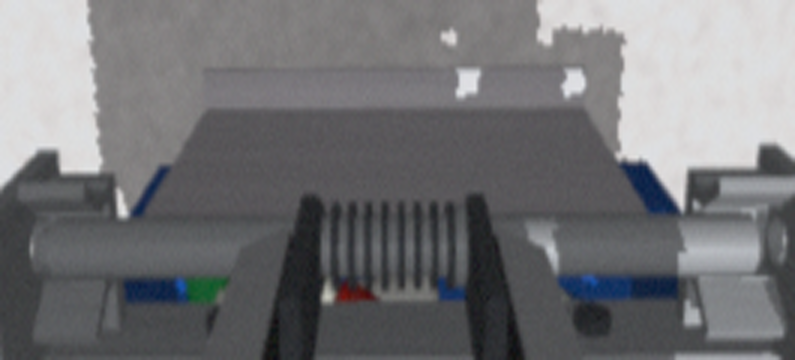

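```bash
python3 -m jog '[0,0,-0.8,0,0,0, 0,0,-1.6,0,0,0, 0,0,-2.4,0,0,0, 0,0,-2.4,0,0,0]';python3 -m jog '[0,0,-0.6,0,0,0, 0,0,-1.2,0,0,0, 0,0,-1.2,0,0,0]'
python3 - <<'E'
from h import *
s=manip.read_state();print(s["eef_pos"],s["wrist_force"],s["moment"])
w=manip.camera("wrist")
cv2.imwrite("pics/w13.png",cv2.resize(w["img"][165:255,125:390,::-1],None,fx=3,fy=4,interpolation=2))
E
```

```text
clock: 13.85
eef_pos: [605.0, 124.7, 154.0]
eef_rot: [-1.571, 0.001, 2.882]
wrist_force: [0.7, -2.3, 4.9]
finger_gap: 46.7
clock: 14.1
eef_pos: [605.3, 125.8, 154.0]
eef_rot: [-1.571, 0.001, 2.882]
wrist_force: [-0.9, -2.7, 5.7]
finger_gap: 46.9
[605.27 125.83 153.99] [-0.87 -2.66  5.74] [-0.82  0.19  0.03]
```

View pics/w13.png

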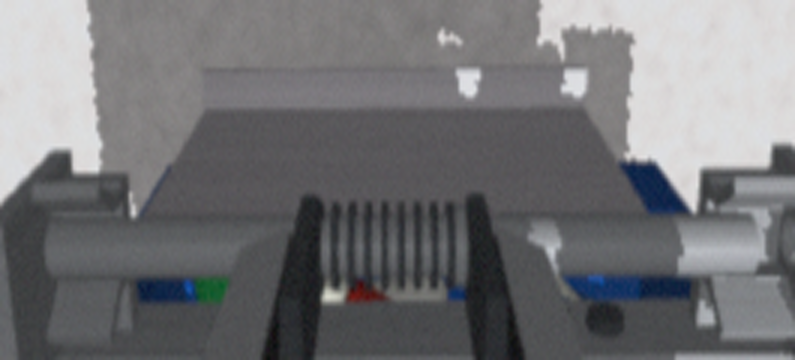

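```bash
python3 -m jog '[0,0,-0.5,0,0,0, 0,0,-1,0,0,0, 0,0,-1,0,0,0]';python3 -m jog '[0,0,-0.4,0,0,0, 0,0,-0.8,0,0,0, 0,0,-0.8,0,0,0]'
python3 - <<'E'
from h import *
s=manip.read_state();print(s["eef_pos"],s["wrist_force"],s["moment"])
E
```

```text
clock: 14.4
eef_pos: [605.5, 126.4, 154.0]
eef_rot: [-1.57, 0.0, 2.882]
wrist_force: [-1.4, -5.7, 6.5]
finger_gap: 46.9
clock: 14.65
eef_pos: [605.6, 126.6, 154.0]
eef_rot: [-1.569, 0.0, 2.881]
wrist_force: [-3.5, -8.9, 6.4]
finger_gap: 46.7
[605.56 126.55 154.01] [-3.51 -8.85  6.41] [-1.93  0.79  0.04]
```

```bash
python3 -m jog '[0,-0.2,0.6,0,0,0, 0,-0.2,0.6,0,0,0]'; python3 -m jog '[0,0,0,0,0,0, 0,0,0,0,0,0, 0,0,0,0,0,0]' 60
python3 - <<'E'
from h import *
s=manip.read_state();print(s["eef_pos"],s["wrist_force"],s["moment"])
w=manip.camera("wrist")
cv2.imwrite("pics/w14.png",cv2.resize(w["img"][165:255,125:390,::-1],None,fx=3,fy=4,interpolation=2))
E
```

```text
clock: 14.82
eef_pos: [605.5, 126.5, 154.0]
eef_rot: [-1.57, 0.0, 2.882]
wrist_force: [-1.5, -6.2, 4.7]
finger_gap: 46.7
clock: 15.07
eef_pos: [605.4, 126.3, 154.0]
eef_rot: [-1.57, 0.0, 2.882]
wrist_force: [-2.1, -7.7, 5.0]
finger_gap: 59.5
[605.42 126.35 153.96] [-2.11 -7.75  4.98] [-1.37  0.41 -0.02]
```

View pics/w14.png

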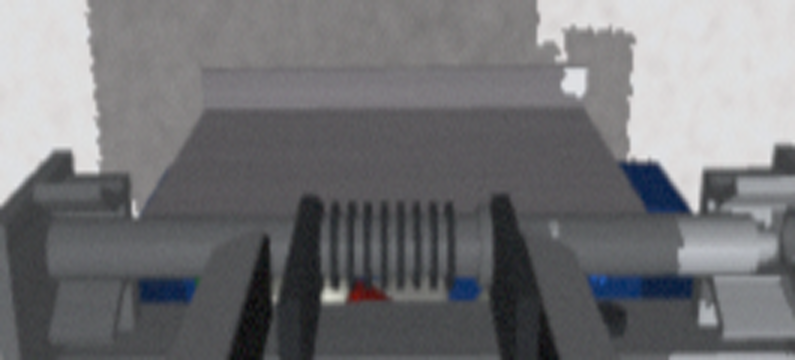

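```bash
python3 -m jog '[0,0,0,0,0,0, 0,0,0,0,0,0, 0,0,0,0,0,0]' 74;  python3 -m jog '[0,0,0,0,0,0, 0,0,0,0,0,0, 0,0,0,0,0,0, 0,0,0,0,0,0]' 92
python3 - <<'E'
from h import *
s=manip.read_state();print(s["eef_pos"],s["wrist_force"],s["moment"])
w=manip.camera("wrist")
cv2.imwrite("pics/w15.png",cv2.resize(w["img"][165:255,125:390,::-1],None,fx=3,fy=4,interpolation=2))
E
```

```text
clock: 15.37
eef_pos: [605.4, 126.6, 153.9]
eef_rot: [-1.57, 0.0, 2.882]
wrist_force: [-1.1, -5.8, 3.3]
finger_gap: 73.3
clock: 15.7
eef_pos: [605.3, 127.4, 153.7]
eef_rot: [-1.571, -0.0, 2.882]
wrist_force: [-0.1, -0.7, 0.4]
finger_gap: 91.5
[605.29 127.42 153.68] [-0.11 -0.66  0.37] [ 0.06 -0.   -0.02]
```

View pics/w15.png

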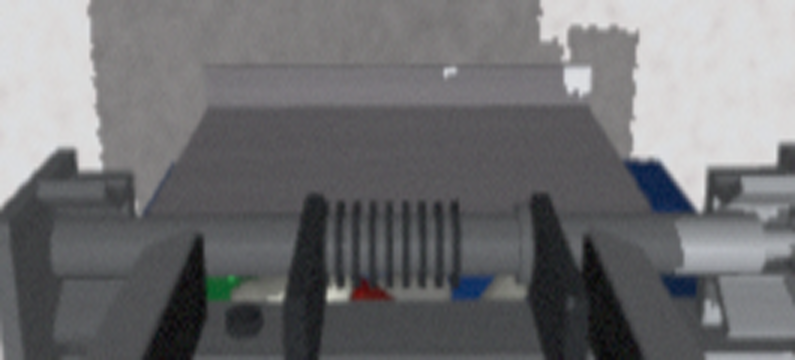

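```bash
python3 -m jog '[0,-3,0,0,0,0, 0,-10,0,0,0,0, 0,-25,0,0,0,0, 0,-50,0,0,0,0, 0,-80,0,0,0,0, 0,-105,0,0,0,0, 0,-106,0,0,0,0, 0,-106,0,0,0,0]' 94
python3 - <<'E'
from h import *
w=manip.camera("wrist");t=manip.camera("scene");u=manip.camera("top")
import pickle;pickle.dump((w,manip.read_state()),open("v6.pkl","wb"))
cv2.imwrite("pics/w16.png",cv2.resize(w["img"][150:280,150:360,::-1],None,fx=3.8,fy=3.8,interpolation=2))
cv2.imwrite("pics/s16.png",cv2.resize(t["img"][:,:,::-1],None,fx=1.5,fy=1.5))
for n,z in dict(fixed_tab=150,pin_tab=150,flap_shoulder=120,pin_tip=120).items():
    for r in manip.tip_of(n,w)[:2]: print(n,round(r["score"],2),np.array(r["xy"]),onz(w,r["xy"],z))
im=cv2.resize(w["img"][165:265,155:355,::-1],None,fx=4,fy=4,interpolation=2)
O=[603,118.3,120];yaw=-.26
def M(P): return np.array(O)+np.array(P)@R.from_euler('z',yaw).as_matrix().T
def poly(P,col):
    q=proj(w,M(P));q=((q-[155,165]+.5)*4-.5).round().astype(int);cv2.polylines(im,[q.reshape(-1,1,2)],True,col,1)
for y in(31,26,-31,-26): poly([[-11,y,6],[11,y,6],[11,y,45],[-11,y,45]],(0,255,0) if abs(y)>30 else (0,255,255))
for y in(95,100,-95,-100): poly([[-18,y,25],[18,y,25],[18,y,-15],[-18,y,-15]],(255,0,255))
cv2.imwrite("pics/o16.png",im)
E
```

```text
clock: 16.42
eef_pos: [605.7, 127.2, 261.9]
eef_rot: [-1.572, 0.003, 2.882]
wrist_force: [-0.2, -0.3, -1.2]
finger_gap: 94.1
fixed_tab 0.73 [235.9 200.1] [607.53 149.19 150.  ]
fixed_tab 0.71 [348.9 189.5] [588.5   31.59 150.  ]
pin_tab 0.68 [294.3 200.7] [591.06  89.51 150.  ]
flap_shoulder 0.86 [180.1 190. ] [627.24 213.38 120.  ]
pin_tip 0.89 [348.  191.1] [575.95  24.58 120.  ]
```

View pics/w16.png

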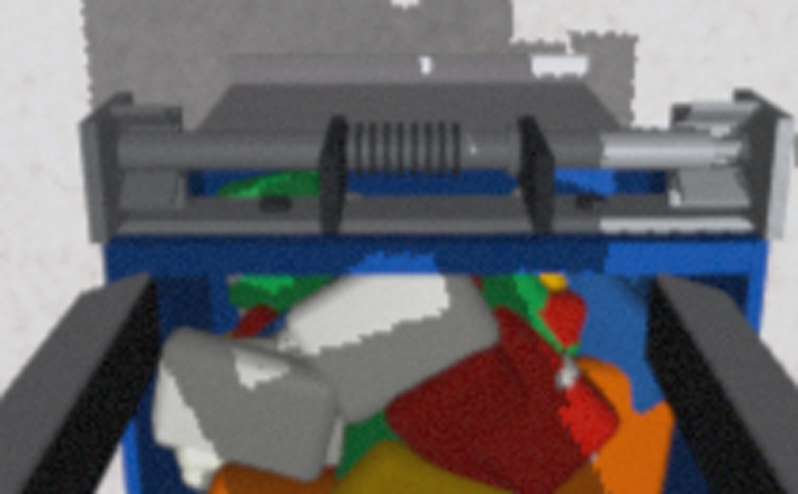

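View pics/o16.png

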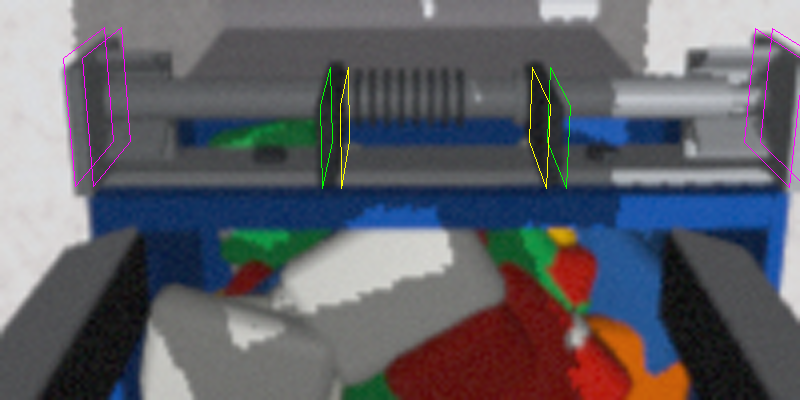

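View pics/s16.png

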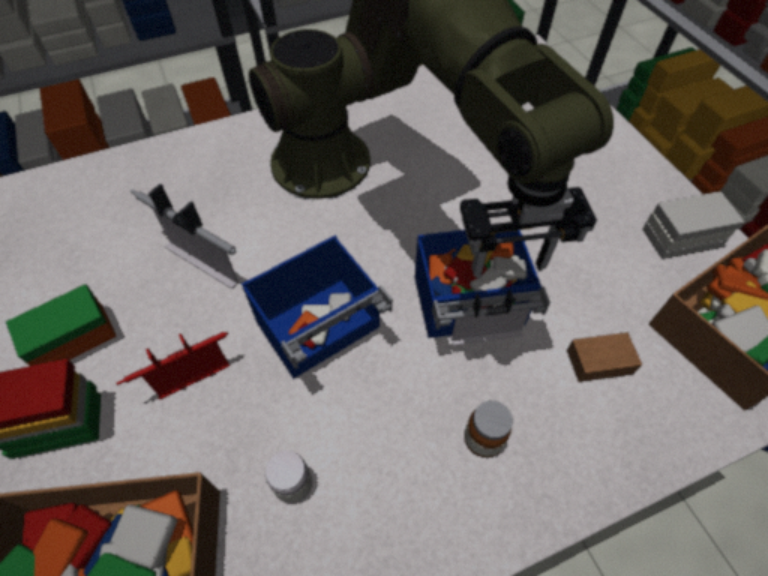

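Run:
```python
from h import *
import pickle
A=pickle.load(open("v1.pkl","rb"))[0];B=pickle.load(open("v6.pkl","rb"))[0]
print(A["origin"],B["origin"])
im=np.vstack([cv2.resize(A["img"][168:215,158:353,::-1],None,fx=4,fy=5,interpolation=2),cv2.resize(B["img"][170:217,165:360,::-1],None,fx=4,fy=5,interpolation=2)])
cv2.imwrite("pics/fin.png",im)
g=lambda c:cv2.GaussianBlur(cv2.cvtColor(c["img"],7).astype(np.float32),(0,0),.6)
def gr(c):
    I=g(c);return np.hypot(cv2.Sobel(I,5,1,0),cv2.Sobel(I,5,0,1))
def sub(r):
    _,m,_,(x,y)=cv2.minMaxLoc(r);f=lambda l,c,q:.5*(l-q)/(l-2*c+q);return x+f(*r[y,x-1:x+2]),y+f(*r[y-1:y+2,x]),m
for nm,(x0,y0,x1,y1) in dict(earL=(158,172,182,216),tabF=(220,178,236,212),tabP=(276,178,292,212),earR=(328,170,352,214)).items():
    o=[]
    for h in(g,gr):
        x,y,m=sub(cv2.matchTemplate(h(B)[y0-8:y1+14,x0-6:x1+22],h(A)[y0:y1,x0:x1],cv2.TM_CCOEFF_NORMED));o+=[round(float(x)-6,2),round(float(y)-8,2),round(m,2)]
    print(nm,o)
```

```text
[ 618.6  -126.36  426.67] [686.38 106.46 419.48]
earL [9.42, -1.4, 0.77, 9.63, -0.8, 0.42]
tabF [8.39, -0.38, 0.87, 8.43, 0.32, 0.69]
tabP [7.72, -0.37, 0.82, 7.84, 0.59, 0.7]
earR [7.59, 1.65, 0.94, 7.55, 1.71, 0.81]
```

View pics/fin.png

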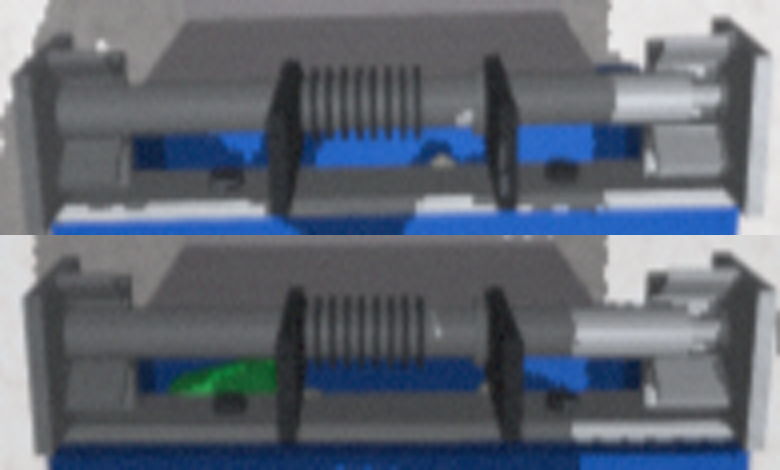

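The flap matches its original home view: ear and tab shifts agree within 0.5 px, and the tab spacing shows the pin fully out. The gripper is clear, so I hand in.

```bash
python3 -c "
from cell import manip
print(manip.sign_off(), manip.read_state()['clock'])"
```

```text
the job is handed in; nothing more can be done
the job is handed in; nothing more can be done
```

The flap now hangs by itself on the full bin (bin_b), with its stub home and its pin sprung out. I handed the job in at about 17 s, well inside the 48 s limit.

**What I did:**
1. I squeezed the tabs until the pin was fully drawn (opening 47 mm), slid the flap 7.6 mm to -y and lifted it off bin_a.
2. I lowered it into bin_b's seats by feel. It touched at an axis height of about 120 mm, so that bracket sits about 10 mm low.
3. I slid it about 8 mm to +y until the shoulder met the ear, opened the fingers so the pin sprang out, and backed away upwards.

**Last checks:**
- **Fit:** in the wrist camera view, the ears and tabs match the flap's original home view on bin_a to within about 0.5 px (about 0.5 mm). The tab spacing matches the pin-out state.
- **Forces:** the highest wrist force I read was about 12 N, while pressing the shoulder onto the ear. After release it dropped to about zero.
- **Other objects:** in the last scene picture the jar, can and carton appear to be where they were, judged by eye.

**Disagreement:** the camera estimates of the bracket's position were off by 1–2 mm, in height and along the hinge axis. I went by the contact readings instead.

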